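# Chuck the turned part and slide the dial indicator to its detent

## Robot

A 6-joint arm with a two-finger parallel gripper is mounted at the origin on the work surface. World frame = base frame: x ahead of the robot, y to its left, z up, the work surface at z = 0. Lengths are in m, angles in rad, forces in N, time in s.
With the tool pointing down it reaches from about 0.35 to 0.775 m from the base axis. Payload 7.3 kg.
Tool frame: the origin (TCP) lies midway between the tips of the shut fingers; the grasp point (between the pads) lies 19 mm behind it (robot.tcp_to_grasp is the distance from the TCP to the grasp point, in m); z points along the fingers, y is the direction in which the jaws open and shut (so a half turn about z gives the same grasp; the last joint's range is limited). The gripper opens to 92 mm and grips with 3 to 60 N. Pads are 19 mm wide; open, the fingers measure 130 mm over their backs; the gripper's body (75 mm by 190 mm) begins 47 mm behind the grasp point.
Start: joints at [1.11, 0.342, 1.524, -0, 1.275, -0.146], TCP at [0.163, 0.499, 0.227] pointing down, gripper open.
Joint ranges: [-2.53, 2.53], [-0.77, 2.02], [0.04, 2.7], [-1, 4.14], [0.28, 2.66], [-3.11, 3.11]. Speed limits (rad/s): [2.57, 2.57, 3.14, 3.14, 3.14, 3.14].

## Interface

Orientations are given as [roll, pitch, yaw] about the fixed x, y, z axes, in that order (R = Rz(yaw) Ry(pitch) Rx(roll)).
In Python, from cell import status, read_camera, camera_info, ticket, robot gives the robot as it stands.
- The arm moves only by the tool jog_arm, never from a script. Its argument "plan" is a list that holds one entry, the list of rows, each a list of 7 numbers: the shift along the tool's x, y, z each as a share of 0.05 m, from -1 to 1, then the turn, a rotation vector about the tool's x, y, z each as a share of 0.15 rad, from -1 to 1, then the opening, from 0 (shut) to 1 (fully open). In form: [[[x, y, z, wx, wy, wz, hand], ...]]. A call has 1 to 20 rows; each row shifts and turns the commanded pose from where the row before left it, along the tool's axes as they then stand; what a row does not reach is not made up. A row lasts 1/8 s, in which the tool goes at most 62.5 mm and 10.7 degrees, less where a joint would pass 70% of its speed; a pose out of reach is approached as far as the arm can. A call with a number of a shift or a turn outside -1 to 1 is refused whole. A call with a gripper value outside its range is refused whole. The fingers move at their own pace and stop on an object; "squeeze" is the grip in N (left out, the last holds). Time passes only in rows, so rows that do not move let the fingers close. It gives the time, the measured TCP pose, the force and the opening at its end, in the units of the state.
- status.observe(): the state, without advancing time (a new reading comes with each control period).
- read_camera(name): name is "scene" or "top"; returns (picture, depth): 400x640x3 uint8, red, green, blue; 400x640 float32, m along the optical axis (not along the pixel's ray), 0 where there is no reading.
- camera_info(name): a dict with "mtx" (3x3 intrinsics, pixels), "world_to_cam" (4x4, takes a point from world to camera coordinates). Camera axes: x right, y down, z forward; pixel columns grow to the right and rows downward; lengths in m; the calibration is good to about 2 mm. A picture is of the moment at which its call begins. camera_info takes no time and is no camera call.
- ticket.hand_in(): hands the job in, once; it reports no verdict.
The state is a dict: "time": time; "qpos": joint angles; "qvel": joint speeds; "joint_efforts": joint torques, N m; "tool_pos": TCP position; "tool_rot": TCP orientation; "contact_force": force on the tool from outside, world axes, zero at the start; "torque": the same for the moment, N m; "opening": finger opening in m.
Only numpy, scipy, OpenCV 4.12 (cv2) and the standard library are available. Lean on these libraries where they do the work, as an engineer would, in place of code of your own. Each camera call takes 0.05 s, during which the arm holds its last target.

## Task

On the bench gauge, first turn the chuck's knurled ring clockwise up to its stop, so that all three jaws grip the turned part. Then take the indicator carriage by its black knob and slide it towards the chuck until you feel the ball drop into the notch of the bar, without running the indicator to the end of its travel, and finish there, still gripping the knob, so that the dial can be read. Keep the part standing, and leave the brass master, the plug gauge, the screwdriver and the tray where they are.

Things in the scene. Friction and masses are not known exactly. Their poses are not given: they have to be found in the camera images.
- fixture: the bench gauge's aluminium base plate, 150 x 440 mm, on rubber feet, its top 25 mm above the table. Origin: on the table, under the rail; its y axis runs along the rail, from the parked carriage towards the chuck; its z is up. It stays where it stands
- carriage: carriage on the linear rail: aluminium plate 60 mm wide, 112 mm long, its top 57 mm above the table, with the dial indicator on a bracket at its chuck end, the black knob at its other end and a spring ball plunger in the middle of its +x side. Origin: under the middle of the plate, 25 mm above the table; axes as the fixture's. It slides only along y, with 2 to 3 N of drag
- knob (a point): middle of the black knob on the carriage, on its vertical axis, 91 mm above the table. The knob is a plain upright cylinder, 20 mm in diameter, from 67 to 109 mm above the table; the dial's case (42 mm across, its top 103 mm above the table) begins 33 mm from the knob's axis
- detent_ball (a point): point on the carriage at its ball plunger, level with the detent bar's face; at the notch its y in the fixture's frame equals that of notch. The ball (10 mm across) presses on the bar; within 4 mm of the notch it drops in and pulls the carriage to the middle with 4 to 6 N, where a let-go carriage comes to rest; pushing it out again takes about 11 N
- notch (a point): middle of the 8 mm wide, red-bottomed notch in the dark steel detent bar that runs beside the carriage (bar top 58 mm above the table, its face 44 mm from the rail's centre line). From its start the carriage has 90 to 165 mm to go. Notch and chuck are bolted to one sub-plate, which can stand in different places along the rail
- ring_grip (a point): on the vertical axis of the chuck, 63 mm above the table, at the height to grip the knurled steel ring (58 mm in diameter, from 50 to 72 mm above the table; the chuck is narrower, 50 mm, below it; sub-plate at 33 mm; jaws and part above it stay within 26 mm of the axis, and the part's top is 102 mm above the table)
- ring (a joint): turn of the knurled ring in rad, growing clockwise seen from above; it starts between 0.1 and 0.5. Each rad moves the three jaws inwards by 2.5 mm; they meet the part near 1.3 rad and grip it firmly at the ring's stop, 1.48. It turns stiffly (0.15 N m, near the stop about 0.3 N m) and stays where it is left
- probe (a joint): how far the indicator's spindle is pushed in, in m: 0 free, about 0.003 at the notch (about 0.8 N), 0.010 the end of its travel. The spindle lies along the rail, 94 mm above the table; its round tip, 6 mm across, points at the part and reaches 101 mm from the carriage's origin towards the chuck
- part: turned steel part standing loose between the jaws on the chuck's face: foot 18 mm in diameter and 10 mm high, shank 12 mm in diameter, 28 mm high in all, 36 g. Origin: centre of its underside, 74 mm above the table; z is up
- jaw0: one of the chuck's three steel jaws, 120 degrees apart, 10 mm high. Origin on the chuck's axis, 74 mm above the table
- jaw1: as jaw0
- jaw2: as jaw0
- master: brass setting master of the same shape as the part, standing on the base plate on the robot's side of the rail. Origin: centre of its underside
- tray: blue open tray with spare parts, 100 x 150 x 50 mm, on the table beyond the parked end of the gauge. Origin: centre of its underside
- plug: aluminium and steel plug gauge lying on the table past the chuck's end, about 95 mm long, 14 mm high. Origin: under its middle
- driver: screwdriver lying on the table past the chuck's end, 190 mm long. Origin: under its middle

How it is judged:
On the way, in this order (a step that is already met when the one before it is completed fails the run):
1. the chuck's three jaws grip the part (contact force between part and jaw0 above 2 N and contact force between part and jaw1 above 2 N and contact force between part and jaw2 above 2 N), for 0.3 s.
2. the carriage, held by its knob, is at the notch (y of detent_ball in the frame of notch between -0.0015 and 0.0015 m and contact force between the fingers and carriage above 2 N), for 0.2 s.
At the end, for the whole second after the job is handed in: The carriage rests with its ball in the notch (within 1.5 mm along the rail), gripped by its knob (over 2 N, knob's axis within 12 mm and its marked middle within 30 mm of the grasp point), the indicator's tip on the part, the part upright (0.1 rad) and gripped by each jaw with over 2 N (all of step 1 and all of step 2 and linear speed of carriage below 0.01 m/s and contact force between part and carriage above 0.3 N and angle between part's own z axis and vertical below 0.1 rad and horizontal distance between the grasp point and knob below 0.012 m and distance between the grasp point and knob below 0.03 m); the arm keeps its last pose, push and grip.
It fails at once if the indicator is run to the end of its travel (pushed in more than 9 mm) (value of joint probe above 0.009 m).
It fails at once if the part is tipped or lifted out of the chuck (angle between part's own z axis and vertical above 0.35 rad or distance of part from where it was at the start of the episode above 0.008 m).
It fails at once if the brass master, plug gauge, screwdriver or tray is moved more than 20 mm (distance of any of master, plug, driver, tray from where it was at the start of the episode above 0.02 m).
It also fails if it takes over 58 s, if anything falls off the work surface, if the arm or the gripper's body presses on something with over 40 N, if the wrist force passes 120 N, or if a joint passes its speed limit or range.

## Working session

There is one attempt and no reset: what is moved stays moved. The work goes in short steps, Python scripts to look and compute and a tool call to move; the robot and the scene stay as the last step left them, time stands still between calls to the robot, and variables do not carry over. Pictures are saved under pics/ and viewed, and the job is handed in when it is done.

Besides the shell and the picture viewer there is one more tool, called after "Emit:" in YAML: its name, and indented under it one key for each argument. jog_arm: Moves the arm, as the interface text tells. Its arguments: {"type":"object","properties":{"plan":{"type":"array"},"squeeze":{"type":"number"}},"required":["plan"]}

```bash
mkdir -p pics; ls
python3 - <<'E'
from cell import status, read_camera, camera_info, robot
import cv2,numpy as np
s=status.observe();print(s['time'],s['tool_pos'],s['tool_rot'],s['opening'],s['contact_force'])
print(robot.tcp_to_grasp)
for n in('scene','top'):
    p,d=read_camera(n);cv2.imwrite(f'pics/{n}0.png',p[:,:,::-1]);np.savez(f'{n}0.npz',p=p,d=d)
    i=camera_info(n);print(n,i['mtx'],i['world_to_cam'])
E
```

```text
pics
0.0 [0.16235729 0.49882717 0.22604163] [-3.14002481e+00 -2.04499264e-04  2.82680917e+00] 0.09172482563871405 [0.5428501  0.33530616 0.97218963]
0.0188
scene [[477.44262259   0.         332.842912  ]
 [  0.         477.44262259 200.50694175]
 [  0.           0.           1.        ]] [[-0.26946646  0.96277614 -0.02121151  0.15853361]
 [ 0.58668532  0.14665782 -0.7964244  -0.24157813]
 [-0.76366758 -0.22705414 -0.60436599  1.87443253]
 [ 0.          0.          0.          1.        ]]
top [[487.42855873   0.         320.04387007]
 [  0.         487.42855873 204.59628095]
 [  0.           0.           1.        ]] [[ 0.01323794 -0.9997864  -0.01587167  0.01029268]
 [-0.98546067 -0.01035604 -0.16958778  0.53343376]
 [ 0.16938719  0.0178859  -0.98538727  1.65609922]
 [ 0.          0.          0.          1.        ]]
```

View pics/scene0.png

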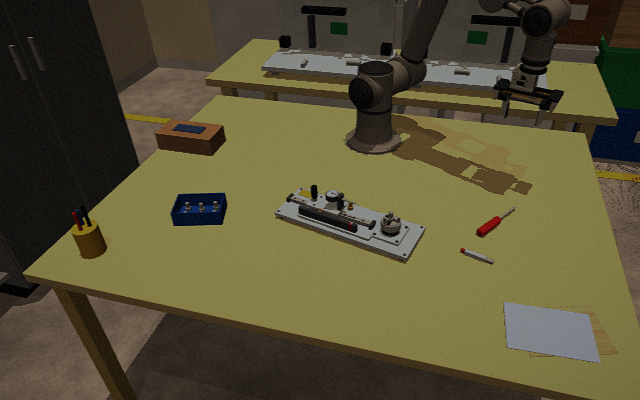

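View pics/top0.png

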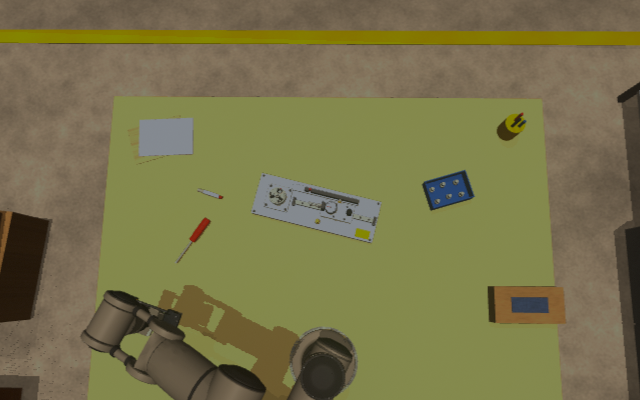

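Run:
```python
import cv2,numpy as np
p=np.load('top0.npz')['p'][165:250,245:390,::-1]
cv2.imwrite('pics/topz.png',cv2.resize(np.clip(p*1.3,0,255).astype(np.uint8),None,fx=5.5,fy=5.5,interpolation=cv2.INTER_CUBIC))
p=np.load('scene0.npz')['p'][175:265,265:435,::-1]
cv2.imwrite('pics/scenez.png',cv2.resize(np.clip(p*1.5,0,255).astype(np.uint8),None,fx=4.7,fy=4.7,interpolation=cv2.INTER_CUBIC))
```

```text
(no output)
```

View pics/topz.png

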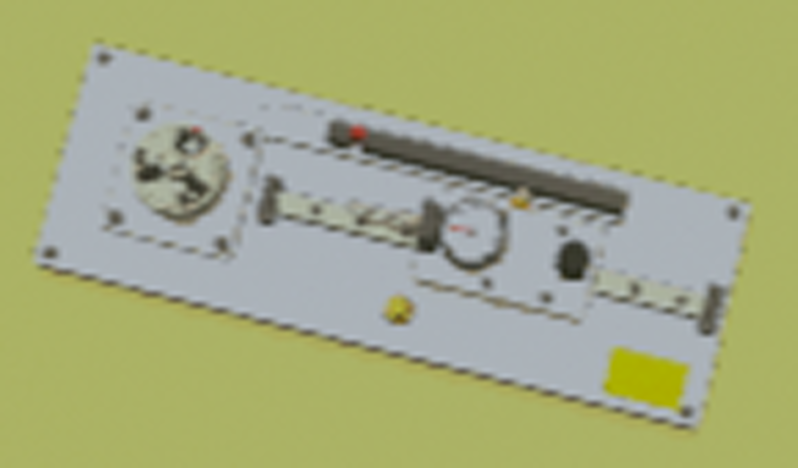

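View pics/scenez.png

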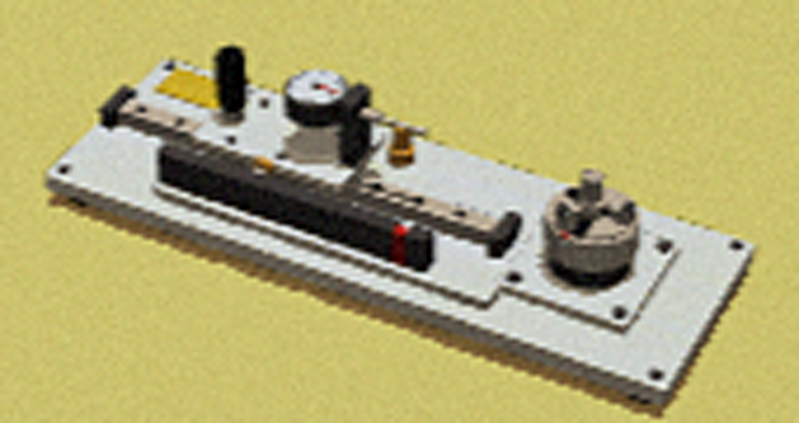

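```bash
cat > h.py <<'E'
import cv2,numpy as np
from cell import camera_info
def ray(n,uv,z):
    i=camera_info(n);K=i['mtx'];T=i['world_to_cam'];R=T[:3,:3];t=T[:3,3]
    uv=np.atleast_2d(np.asarray(uv,float));c=-R.T@t
    d=np.c_[uv,np.ones(len(uv))]@np.linalg.inv(K).T@R
    return c+d*((z-c[2])/d[:,2])[:,None]
def cloud(n,d):
    i=camera_info(n);K=i['mtx'];T=i['world_to_cam'];R=T[:3,:3];t=T[:3,3]
    v,u=np.mgrid[:400,:640];P=np.stack([(u-K[0,2])/K[0,0]*d,(v-K[1,2])/K[1,1]*d,d],-1)
    return (P-t)@R
E
python3 - <<'E'
from h import *
for n,(x0,x1,y0,y1) in {'top':(245,390,165,250),'scene':(265,435,175,265)}.items():
    D=np.load(n+'0.npz');p=D['p'];W=cloud(n,D['d'])
    c=-camera_info(n)['world_to_cam'][:3,:3].T@camera_info(n)['world_to_cam'][:3,3];print(n,'cam',c.round(3))
    hsv=cv2.cvtColor(p,cv2.COLOR_RGB2HSV)
    m=np.zeros((400,640),np.uint8);m[y0:y1,x0:x1]=(hsv[y0:y1,x0:x1,1]<90)*255
    m=cv2.morphologyEx(m,cv2.MORPH_CLOSE,np.ones((7,7)))
    k=max(cv2.findContours(m,0,cv2.CHAIN_APPROX_NONE)[0],key=cv2.contourArea)[:,0]
    P=ray(n,k,.025)
    r=cv2.minAreaRect((P[:,:2]*1000).astype(np.float32));print('rect',r)
    z=W[...,2];print('z plate',np.percentile(z[y0:y1,x0:x1],[5,25,50,75,95]).round(3))
    s=np.zeros_like(m,bool);s[y0:y1,x0:x1]=1
    for lo,hi in((.085,.12),(.06,.085)):
        q=((z>lo)&(z<hi)&s).astype(np.uint8);nn,l,st,ce=cv2.connectedComponentsWithStats(q)
        for j in range(1,nn):
            if st[j,4]>5: print(lo,'px',ce[j].round(1),st[j],'world',W[l==j].mean(0).round(4),W[l==j].min(0).round(3),W[l==j].max(0).round(3))
    red=((hsv[...,0]<8)|(hsv[...,0]>172))&(hsv[...,1]>150)&(hsv[...,2]>80)&s
    nn,l,st,ce=cv2.connectedComponentsWithStats(red.astype(np.uint8))
    for j in range(1,nn): print('red',ce[j].round(1),st[j,4],W[l==j].mean(0).round(4))
    blk=(p.max(2)<45)&s
    nn,l,st,ce=cv2.connectedComponentsWithStats(blk.astype(np.uint8))
    for j in range(1,nn):
        if st[j,4]>8: print('blk',ce[j].round(1),st[j],W[l==j].mean(0).round(4))
E
```

```text
top cam [ 0.245 -0.014  1.723]
rect ((527.8172607421875, 32.5179443359375), (442.32403564453125, 152.10792541503906), 76.54751586914062)
z plate [-0.007 -0.002  0.004  0.025  0.06 ]
0.085 px [276.9 193.8] [275 192   5   5  16] world [0.5604 0.1631 0.0965] [0.554 0.157 0.088] [0.567 0.169 0.108]
0.085 px [327.7 206.3] [309 201  29  13 172] world [ 0.518  -0.0102  0.1011] [ 0.495 -0.042  0.085] [0.537 0.053 0.112]
0.085 px [349.4 211.5] [347 209   6   6  31] world [ 0.5008 -0.0834  0.105 ] [ 0.492 -0.092  0.091] [ 0.51  -0.075  0.113]
0.06 px [277.2 195.4] [269 187  17  18 201] world [0.5592 0.1643 0.073 ] [0.531 0.137 0.061] [0.59  0.194 0.085]
0.06 px [325.3 192.5] [322 191   7   4  11] world [ 0.5735 -0.0012  0.0617] [ 0.568 -0.011  0.06 ] [0.579 0.01  0.065]
0.06 px [345.8 196.8] [344 196   5   2   6] world [ 0.5585 -0.0726  0.063 ] [ 0.557 -0.08   0.06 ] [ 0.561 -0.066  0.067]
0.06 px [338.8 211.3] [337 211   5   2   6] world [ 0.5077 -0.0488  0.0615] [ 0.505 -0.056  0.06 ] [ 0.509 -0.042  0.065]
0.06 px [335.5 216.5] [334 215   4   4   6] world [ 0.4895 -0.0374  0.0615] [ 0.484 -
[... 1161 characters left out ...]
33. 193.] 1 [ 0.5185 -0.0168  0.1036]
red [349.8 223.6] 5 [0.5907 0.0527 0.0579]
red [385. 225.] 1 [0.5879 0.1543 0.0714]
blk [313.8 191.7] [311 185   7  16  78] [ 0.5214 -0.0757  0.1   ]
blk [336.7 200.8] [326 193  19  18 146] [ 0.532  -0.0019  0.0871]
blk [289.3 197.9] [287 194   6   8  27] [ 0.53   -0.1531  0.0693]
blk [327.4 218.7] [299 206  58  27 497] [ 0.5828 -0.0176  0.0558]
blk [389.3 215.4] [386 214   7   4  18] [0.5598 0.1607 0.0852]
blk [396.6 219.8] [393 218   7   4  12] [0.5678 0.1833 0.0803]
blk [368.2 224.3] [356 220  20  10  55] [0.5524 0.099  0.0335]
blk [388.3 222.3] [386 220   6   6  18] [0.5772 0.1616 0.074 ]
blk [389.7 233.1] [382 230  17   6  58] [0.5825 0.1683 0.0397]
```

```bash
cat >> h.py <<'E'
from scipy.spatial.transform import Rotation as Ro
def want(xyz,jawdeg):
    """shares still to go, from the state, in the tool frame; jaw direction in world degrees (mod 180)"""
    from cell import status
    s=status.observe();R=Ro.from_euler('xyz',s['tool_rot']).as_matrix();y=R[:,1]
    a=np.degrees(np.arctan2(y[1],y[0]));dw=-((jawdeg-a+90)%180-90)
    print('t',round(s['time'],2),'pos',np.round(s['tool_pos'],4),'zdir',R[:,2].round(4),'jaw',round(a,2),'open',round(s['opening'],4),'F',np.round(s['contact_force'],1),'M',np.round(s['torque'],2),'q',np.round(s['qpos'],2))
    print('shift shares',(R.T@(np.array(xyz)-s['tool_pos'])/.05).round(2),'wz shares',round(np.radians(dw)/.15,2))
E
python3 - <<'E'
from h import *
want([.561,.165,.226],45)
D=np.load('top0.npz');p=D['p'];W=cloud('top',D['d'])
m=((W[...,2]>.05)&(W[...,2]<.09)).astype(np.uint8);m[:,:255]=0;m[:,300:]=0;m[:175]=0;m[220:]=0
k=max(cv2.findContours(m,0,cv2.CHAIN_APPROX_NONE)[0],key=cv2.contourArea)[:,0]
c,r=cv2.minEnclosingCircle((ray('top',k,.068)[:,:2]*1000).astype(np.float32));print(c,r,np.mean(ray('top',np.argwhere(m)[:,::-1],.068),0))
hsv=cv2.cvtColor(p,cv2.COLOR_RGB2HSV)
g=(hsv[...,0]>12)&(hsv[...,0]<28)&(hsv[...,1]>120)
print(p[198:205,335:345].tolist()[3])
for n,uv,z in(('top',(276.5,193.3),.1),('top',(349.3,211.0),.107),('scene',(390.5,211.5),.102),('scene',(313.3,186.2),.109),('top',(339.5,201),.058),('scene',(320.8,209.5),.06)): print(n,uv,ray(n,uv,z).round(4))
E
```

```text
t 0.1 pos [0.1624 0.4989 0.2261] zdir [-6.0e-04 -1.2e-03 -1.0e+00] jaw 71.97 open 0.0921 F [-0.1 -0.7 -0.1] M [0.04 0.01 0.08] q [ 1.11  0.34  1.52  0.    1.28 -0.15]
shift shares [-9.65 -3.88  0.01] wz shares 3.14
(560.0828857421875, 164.9383087158203) 30.872465133666992 [0.55945683 0.16499315 0.068     ]
[[123, 127, 128], [128, 133, 137], [124, 120, 110], [124, 105, 50], [126, 112, 52], [104, 98, 57], [99, 97, 85], [119, 123, 122], [127, 132, 137], [115, 119, 123]]
top (276.5, 193.3) [[0.5613 0.1641 0.1   ]]
top (349.3, 211.0) [[ 0.502  -0.0829  0.107 ]]
scene (390.5, 211.5) [[0.5621 0.1638 0.102 ]]
scene (313.3, 186.2) [[ 0.5066 -0.0817  0.109 ]]
top (339.5, 201) [[ 0.5445 -0.0509  0.058 ]]
scene (320.8, 209.5) [[ 0.5507 -0.0466  0.06  ]]
```

Emit:
jog_arm:
  plan:
    - [[-0.4,-0.16,0,0,0,0,1],[-0.85,-0.34,0,0,0,0,1],[-0.9,-0.36,0,0,0,0,1],[-0.9,-0.36,0,0,0,0,1],[-0.9,-0.36,0,0,0,0,1],[-0.9,-0.36,0,0,0,0,1],[-0.9,-0.36,0,0,0,0,1],[-0.9,-0.36,0,0,0,0,1],[-0.9,-0.36,0,0,0,0,1],[-0.9,-0.36,0,0,0,0,1],[-0.8,-0.33,0,0,0,0,1],[-0.4,-0.17,0,0,0,0,1],[0,0,0,0,0,0.6,1],[0,0,0,0,0,0.8,1],[0,0,0,0,0,0.8,1],[0,0,0,0,0,0.8,1],[0,0,0,0,0,0.14,1],[0,0,0,0,0,0,1]]
  squeeze: 40

```text
time: 2.35
tool_pos: [0.561, 0.1657, 0.2266]
tool_rot: [-3.141, -0.0, 2.358]
contact_force: [-0.9, -0.0, 0.6]
opening: 0.0918
```

Run:
```python
from h import *
from cell import read_camera
want([.561,.1645,.12],45)
p,d=read_camera('scene');cv2.imwrite('pics/s1.png',cv2.resize(p[110:270,260:460,::-1],None,fx=4,fy=3.7))
```

```text
t 2.35 pos [0.561  0.1657 0.2266] zdir [-3.e-04  1.e-04 -1.e+00] jaw 45.11 open 0.0918 F [-0.9 -0.   0.6] M [ 0.02  0.01 -0.02] q [ 0.16  0.45  1.35  0.    1.34 -0.63]
shift shares [-0.02 -0.02  2.13] wz shares 0.01
```

View pics/s1.png

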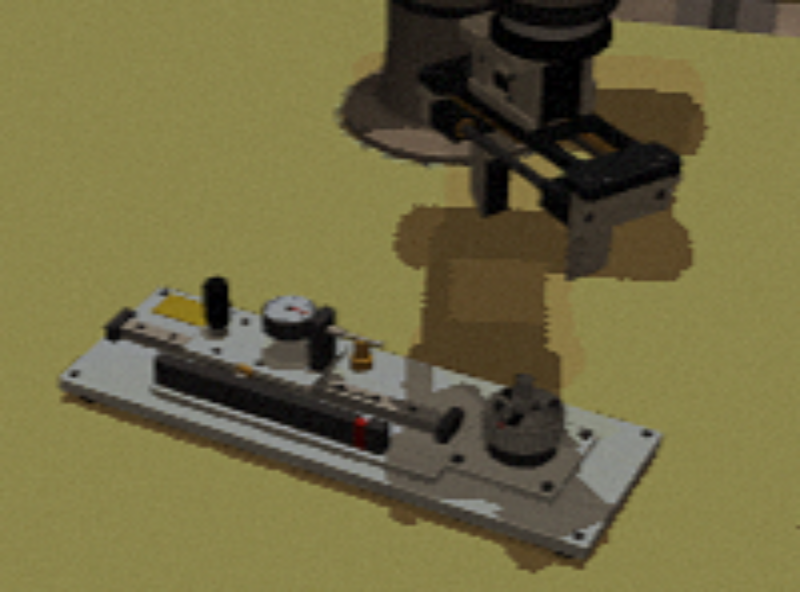

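The picture shows the open gripper above the chuck (about 525,425). I'm going down over the ring.

Emit:
jog_arm:
  plan:
    - [[-0.02,-0.02,0.5,0,0,0,1],[0,0,0.6,0,0,0,1],[0,0,0.6,0,0,0,1],[0,0,0.5,0,0,0,1],[0,0,0.4,0,0,0,1],[0,0,0.3,0,0,0,1],[0,0,0.3,0,0,0,1],[0,0,0.25,0,0,0,1],[0,0,0.16,0,0,0,1],[0,0,0,0,0,0,1]]

```text
time: 3.65
tool_pos: [0.561, 0.1639, 0.0457]
tool_rot: [-3.141, -0.001, 2.356]
contact_force: [-0.3, 0.2, 0.1]
opening: 0.0917
```

Run:
```python
from h import *
from cell import read_camera
want([.561,.1645,.045],45)
p,d=read_camera('scene');cv2.imwrite('pics/s2.png',cv2.resize(p[150:270,320:460,::-1],None,fx=5,fy=5))
```

```text
t 3.65 pos [0.561  0.1639 0.0457] zdir [-8.e-04 -1.e-04 -1.e+00] jaw 44.98 open 0.0917 F [-0.3  0.2  0.1] M [-0.06  0.    0.03] q [ 0.15  0.64  1.57  0.    0.93 -0.63]
shift shares [0.01 0.01 0.01] wz shares -0.0
```

View pics/s2.png

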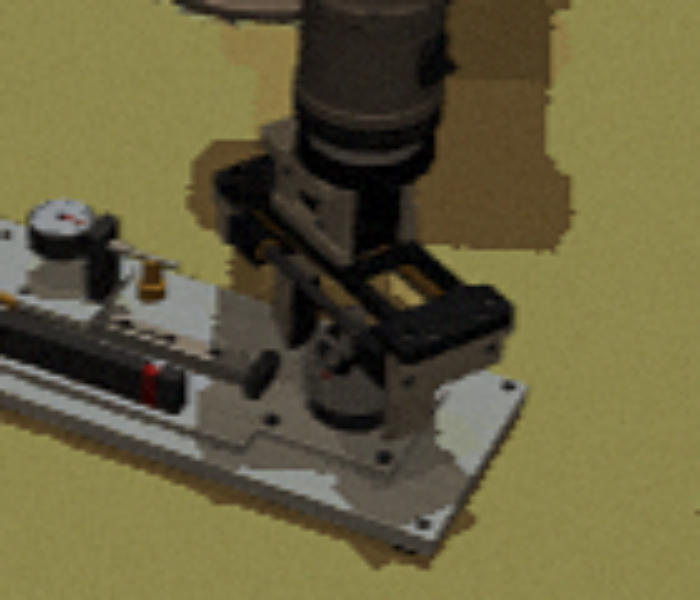

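The fingers stand either side of the ring (around 345,385) and clear the rail's end stop. I'll close on the ring now.

Emit:
jog_arm:
  plan:
    - [[0,0,0,0,0,0,0],[0,0,0,0,0,0,0],[0,0,0,0,0,0,0],[0,0,0,0,0,0,0],[0,0,0,0,0,0,0],[0,0,0,0,0,0,0]]
  squeeze: 40

```text
time: 4.45
tool_pos: [0.562, 0.1646, 0.0464]
tool_rot: [3.14, 0.001, 2.356]
contact_force: [4.2, 3.7, -1.9]
opening: 0.0575
```

Run:
```python
from h import *
want([.561,.1645,.045],45)
```

```text
t 4.45 pos [0.562  0.1646 0.0464] zdir [ 0.0019  0.001  -1.    ] jaw 44.99 open 0.0575 F [ 4.2  3.7 -1.9] M [ 0.4  -0.27  0.01] q [ 0.15  0.64  1.57  0.    0.93 -0.63]
shift shares [ 0.01 -0.02  0.03] wz shares -0.0
```

Emit:
jog_arm:
  plan:
    - [[0,0.02,0,0,0,0.3,0],[0,0,0,0,0,0.5,0],[0,0,0,0,0,0.5,0],[0,0,0,0,0,0.5,0],[0,0,0,0,0,0.5,0],[0,0,0,0,0,0.5,0],[0,0,0,0,0,0.5,0],[0,0,0,0,0,0.5,0],[0,0,0,0,0,0.5,0],[0,0,0,0,0,0.5,0],[0,0,0,0,0,0.4,0],[0,0,0,0,0,0,0]]

```text
time: 5.95
tool_pos: [0.5604, 0.164, 0.0464]
tool_rot: [-3.138, 0.001, 1.575]
contact_force: [-6.0, -2.5, 4.7]
opening: 0.0573
```

Run:
```python
from h import *
from cell import read_camera
want([.561,.1645,.045],45-57.3*.78)
p,d=read_camera('scene');cv2.imwrite('pics/s3.png',cv2.resize(p[150:270,320:460,::-1],None,fx=5,fy=5))
```

```text
t 5.95 pos [0.5604 0.164  0.0464] zdir [-0.0033 -0.0012 -1.    ] jaw 0.25 open 0.0573 F [-6.  -2.5  4.7] M [-0.49  0.68 -0.06] q [ 0.15  0.64  1.57 -0.    0.93  0.15]
shift shares [0.01 0.01 0.03] wz shares -0.01
```

View pics/s3.png

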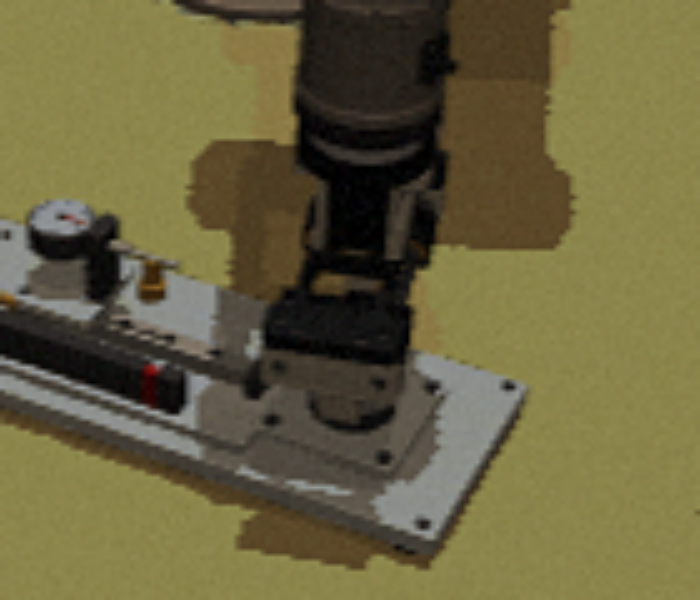

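The fingers have turned with the ring by 0.78 rad, and jaw direction is now about 0°. I'll keep turning in smaller steps and watch the moment.

Emit:
jog_arm:
  plan:
    - [[0,0,0,0,0,0.4,0],[0,0,0,0,0,0.4,0],[0,0,0,0,0,0.4,0],[0,0,0,0,0,0.1,0]]

```text
time: 6.5
tool_pos: [0.5599, 0.164, 0.0464]
tool_rot: [-3.138, 0.002, 1.381]
contact_force: [-8.8, -2.0, 6.4]
opening: 0.0572
```

Run:
```python
from h import *
want([.561,.1645,.045],45-57.3*.975)
```

```text
t 6.5 pos [0.5599 0.164  0.0464] zdir [-0.0042 -0.0015 -1.    ] jaw -10.9 open 0.0572 F [-8.8 -2.   6.4] M [-0.53  0.84  0.16] q [ 0.15  0.64  1.57 -0.    0.94  0.34]
shift shares [0.01 0.02 0.03] wz shares -0.0
```

Emit:
jog_arm:
  plan:
    - [[0,0,0,0,0,0.3,0],[0,0,0,0,0,0.4,0],[0,0,0,0,0,0.1,0]]

```text
time: 6.88
tool_pos: [0.5597, 0.1641, 0.0464]
tool_rot: [-3.138, 0.003, 1.261]
contact_force: [-8.6, -1.2, 6.0]
opening: 0.0571
```

Run:
```python
from h import *
want([.561,.1645,.045],45-57.3*1.095)
```

```text
t 6.88 pos [0.5597 0.1641 0.0464] zdir [-0.0048 -0.0015 -1.    ] jaw -17.77 open 0.0571 F [-8.6 -1.2  6. ] M [-0.54  1.09  0.22] q [ 0.15  0.64  1.57 -0.    0.94  0.46]
shift shares [0.02 0.02 0.03] wz shares -0.0
```

Emit:
jog_arm:
  plan:
    - [[0,0,0,0,0,0.3,0],[0,0,0,0,0,0.4,0],[0,0,0,0,0,0.1,0]]

```text
time: 7.25
tool_pos: [0.5594, 0.1641, 0.0464]
tool_rot: [-3.137, 0.004, 1.141]
contact_force: [-8.2, -1.8, 7.8]
opening: 0.0574
```

Run:
```python
from h import *
want([.561,.1645,.045],45-57.3*1.215)
```

```text
t 7.25 pos [0.5594 0.1641 0.0464] zdir [-0.0053 -0.0015 -1.    ] jaw -24.63 open 0.0574 F [-8.2 -1.8  7.8] M [-0.5   1.23  0.23] q [ 0.15  0.64  1.57 -0.    0.94  0.58]
shift shares [0.02 0.03 0.03] wz shares -0.0
```

Emit:
jog_arm:
  plan:
    - [[0,0,0,0,0,0.3,0],[0,0,0,0,0,0.2,0]]

```text
time: 7.5
tool_pos: [0.559, 0.1638, 0.0463]
tool_rot: [-3.138, 0.005, 1.069]
contact_force: [-8.6, -1.7, 7.5]
opening: 0.0574
```

Run:
```python
from h import *
want([.561,.1645,.045],45-57.3*1.29)
```

```text
t 7.5 pos [0.559  0.1638 0.0463] zdir [-0.0061 -0.0027 -1.    ] jaw -28.77 open 0.0574 F [-8.6 -1.7  7.5] M [-0.4   1.69  1.34] q [ 0.15  0.64  1.57 -0.    0.94  0.66]
shift shares [0.03 0.03 0.03] wz shares 0.02
```

Emit:
jog_arm:
  plan:
    - [[0,0,0,0,0,0.3,0],[0,0,0,0,0,0.2,0]]

```text
time: 7.75
tool_pos: [0.5592, 0.1644, 0.0464]
tool_rot: [-3.138, 0.005, 0.993]
contact_force: [-7.9, 3.3, 7.6]
opening: 0.0575
```

Run:
```python
from h import *
from cell import read_camera
want([.561,.1645,.045],45-57.3*1.365)
p,d=read_camera('scene');cv2.imwrite('pics/s4.png',cv2.resize(p[190:250,360:430,::-1],None,fx=10,fy=10))
```

```text
t 7.75 pos [0.5592 0.1644 0.0464] zdir [-0.0057 -0.0018 -1.    ] jaw -33.09 open 0.0575 F [-7.9  3.3  7.6] M [0.47 1.43 1.21] q [ 0.15  0.64  1.57 -0.    0.94  0.73]
shift shares [0.02 0.03 0.03] wz shares 0.01
```

View pics/s4.png

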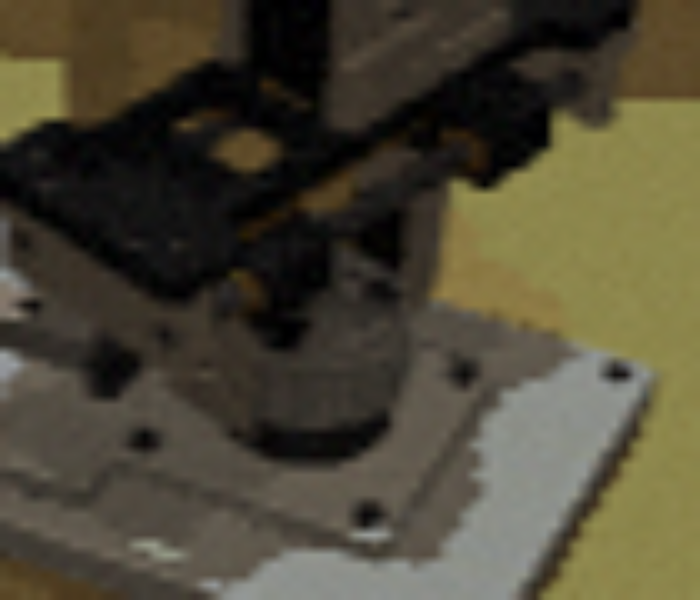

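The moment jumped to about 1.3 N m and stayed there, so the ring is at its stop and the pads are slipping. I'll hold a moment, open and go up.

Emit:
jog_arm:
  plan:
    - [[0,0,0,0,0,0,0],[0,0,0,0,0,0,0],[0,0,0,0,0,0,0],[0,0,0,0,0,0,1],[0,0,0,0,0,0,1],[0,0,0,0,0,0,1],[0,0,0,0,0,0,1],[0,0,0,0,0,0,1],[0,0,-0.3,0,0,0,1],[0,0,-0.5,0,0,0,1],[0,0,-0.6,0,0,0,1],[0,0,-0.6,0,0,0,1],[0,0,-0.5,0,0,0,1],[0,0,-0.3,0,0,0,1],[0,0,0,0,0,0,1]]

```text
time: 9.68
tool_pos: [0.5625, 0.1648, 0.1876]
tool_rot: [3.14, -0.002, 0.991]
contact_force: [0.8, -0.8, 0.8]
opening: 0.0917
```

Run:
```python
from h import *
from cell import read_camera
want([.503,-.082,.186],-13.5)
p,d=read_camera('scene');cv2.imwrite('pics/s5.png',cv2.resize(p[170:260,280:440,::-1],None,fx=5,fy=5))
```

```text
t 9.68 pos [0.5625 0.1648 0.1876] zdir [ 2.6e-03  5.0e-04 -1.0e+00] jaw -33.23 open 0.0917 F [ 0.8 -0.8  0.8] M [-0.09  0.06 -0.01] q [0.15 0.48 1.41 0.   1.24 0.73]
shift shares [-4.78  1.71  0.03] wz shares -2.3
```

View pics/s5.png

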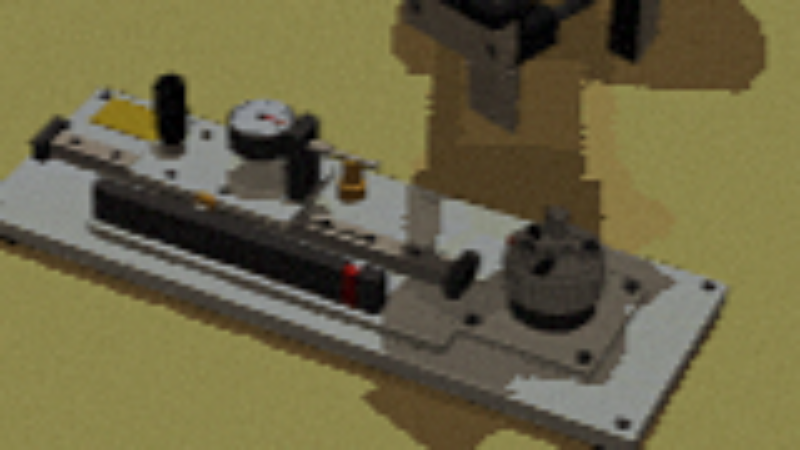

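Run:
```python
from h import *
from cell import read_camera
p,d=read_camera('scene')
c=p.astype(int);e=(c[...,0]-np.maximum(c[...,1],c[...,2]))[205:245,375:405]
yx=np.argwhere(e>25);print([(int(x)+375,int(y)+205,int(e[y,x])) for y,x in yx])
q=np.load('scene0.npz')['p'].astype(int);e0=(q[...,0]-np.maximum(q[...,1],q[...,2]))[205:245,375:405]
yx0=np.argwhere(e0>25)
for E_,Y in((e0,yx0),(e,yx)):
    w=E_[Y[:,0],Y[:,1]];u=(Y[:,::-1]*w[:,None]).sum(0)/w.sum()+[375,205]
    P=ray('scene',u,.0725)[0];v=P[:2]-[.5605,.1645];print(u,P,np.degrees(np.arctan2(v[1],v[0])),np.hypot(*v))
```

```text
[(382, 218, 32)]
[384.70149254 224.42537313] [0.58694947 0.15324316 0.0725    ] -23.05450909292678 0.02874528043115255
[382. 218.] [0.56067595 0.14042666 0.0725    ] -89.58124921323642 0.024073981687794555
```

Emit:
jog_arm:
  plan:
    - [[-0.35,0.12,0,0,0,0,1],[-0.7,0.25,0,0,0,-0.3,1],[0,0,0,0,0,-0.7,1],[0,0,0,0,0,-0.7,1],[0,0,0,0,0,-0.6,1],[0,0,0,0,0,0,1]]

```text
time: 10.52
tool_pos: [0.5481, 0.1096, 0.1855]
tool_rot: [-3.14, 0.001, 1.334]
contact_force: [0.2, -0.9, 0.1]
opening: 0.0917
```

Run:
```python
from h import *
want([.5025,-.0825,.186],-13.5)
```

```text
t 10.53 pos [0.5481 0.1096 0.1855] zdir [-1.6e-03 -3.0e-04 -1.0e+00] jaw -13.55 open 0.0917 F [ 0.2 -0.9  0.1] M [-0.11  0.06 -0.01] q [ 0.06  0.44  1.49 -0.    1.21  0.3 ]
shift shares [-3.95  0.01 -0.01] wz shares -0.01
```

Next I go along the rail to above the knob, then part of the way down.

Emit:
jog_arm:
  plan:
    - [[-0.4,0,0,0,0,0,1],[-0.7,0,0,0,0,0,1],[-0.8,0,0,0,0,0,1],[-0.8,0,0,0,0,0,1],[-0.7,0,0,0,0,0,1],[-0.4,0,0,0,0,0,1],[-0.15,0.01,0,0,0,0,1],[0,0,0.3,0,0,0,1],[0,0,0.5,0,0,0,1],[0,0,0.3,0,0,0,1],[0,0,0,0,0,0,1]]

```text
time: 11.9
tool_pos: [0.5024, -0.0808, 0.1298]
tool_rot: [-3.138, -0.0, 1.337]
contact_force: [0.3, 0.2, 1.5]
opening: 0.0917
```

Run:
```python
from h import *
from cell import read_camera
want([.5025,-.0825,.072],-13.5)
p,d=read_camera('scene');cv2.imwrite('pics/s6.png',cv2.resize(p[130:250,260:420,::-1],None,fx=5,fy=5))
```

```text
t 11.9 pos [ 0.5024 -0.0808  0.1298] zdir [-0.003   0.0011 -1.    ] jaw -13.42 open 0.0917 F [0.3 0.2 1.5] M [-0.14  0.07 -0.01] q [-0.31  0.42  1.7   0.    1.02 -0.08]
shift shares [-0.03  0.01  1.16] wz shares 0.01
```

View pics/s6.png

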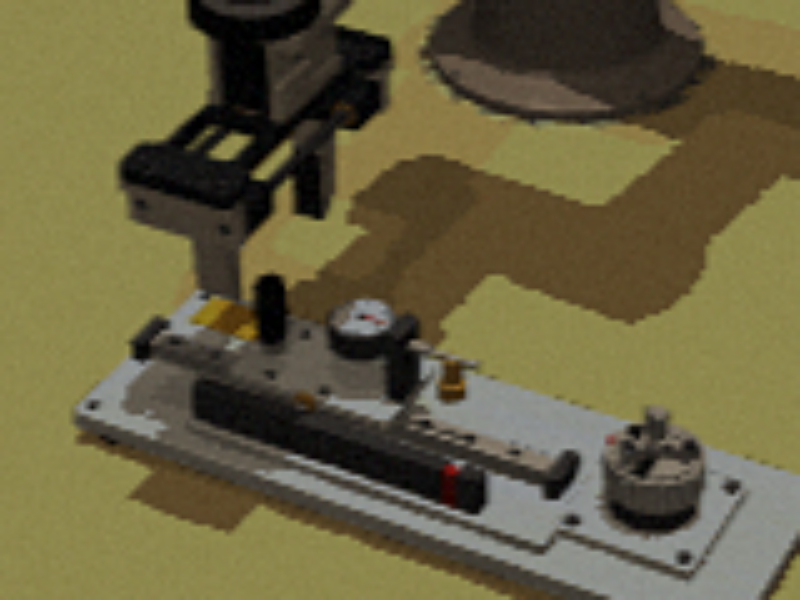

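The knob (about 270,310) lies between the fingers in line with the pads, and the part stands at 655,420. I'll go down and grip.

Emit:
jog_arm:
  plan:
    - [[-0.03,0.01,0.3,0,0,0,1],[0,0,0.4,0,0,0,1],[0,0,0.3,0,0,0,1],[0,0,0.14,0,0,0,1],[0,0,0,0,0,0,0],[0,0,0,0,0,0,0],[0,0,0,0,0,0,0],[0,0,0,0,0,0,0],[0,0,0,0,0,0,0],[0,0,0,0,0,0,0],[0,0,0,0,0,0,0],[0,0,0,0,0,0,0],[0,0,0,0,0,0,0]]
  squeeze: 40

```text
time: 13.58
tool_pos: [0.5006, -0.0825, 0.0739]
tool_rot: [-3.136, -0.0, 1.336]
contact_force: [-9.2, 0.4, 6.1]
opening: 0.019
```

Run:
```python
from h import *
from cell import read_camera
want([.5025,-.0825,.072],-13.5)
p,d=read_camera('top');cv2.imwrite('pics/t6.png',cv2.resize(p[165:250,245:390,::-1],None,fx=5.5,fy=5.5,interpolation=cv2.INTER_CUBIC))
```

```text
t 13.57 pos [ 0.5006 -0.0825  0.0739] zdir [-0.0059  0.0015 -1.    ] jaw -13.44 open 0.019 F [-9.2  0.4  6.1] M [0.1  1.35 0.06] q [-0.31  0.49  1.77 -0.    0.89 -0.08]
shift shares [0.01 0.04 0.04] wz shares 0.01
```

View pics/t6.png

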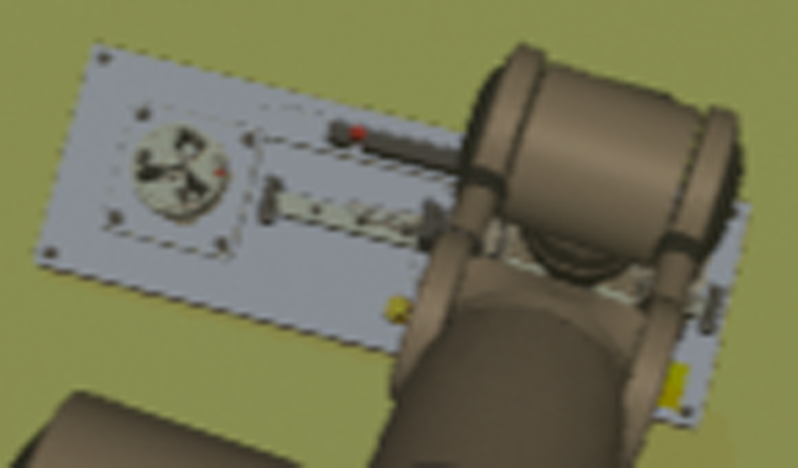

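Emit:
jog_arm:
  plan:
    - [[0,-0.03,0,0,0,0,0],[0.1,0,0,0,0,0,0],[0.2,0,0,0,0,0,0],[0.2,0,0,0,0,0,0],[0.2,0,0,0,0,0,0],[0.1,0,0,0,0,0,0]]

```text
time: 14.38
tool_pos: [0.5098, -0.0441, 0.0739]
tool_rot: [-3.139, 0.001, 1.336]
contact_force: [-5.2, -4.9, 2.5]
opening: 0.0193
```

```bash
cat >> h.py <<'E'
def rail():
    from cell import status
    F=[];s=status.observe()
    a=np.radians(76.53);u=np.array([np.cos(a),np.sin(a)]);v=np.array([u[1],-u[0]])
    p=s['tool_pos'][:2];f=s['contact_force'][:2]
    print('t',round(s['time'],2),'along',round((p@u-.0366)*1000,2),'mm across',round(p@v*1000,2),'Falong',round(f@u,2),'Facross',round(f@v,2),'Fz',round(s['contact_force'][2],1),'open',round(s['opening'],4))
E
python3 - <<'E'
from h import *
from cell import read_camera
rail();want([.5025,-.0825,.072],-13.5)
p,d=read_camera('scene');cv2.imwrite('pics/s7.png',cv2.resize(p[170:250,270:420,::-1],None,fx=5,fy=5))
E
```

```text
t 14.38 along 39.27 mm across 506.09 Falong -5.96 Facross -3.93 Fz 2.5 open 0.0193
t 14.38 pos [ 0.5098 -0.0441  0.0739] zdir [-3.2e-03 -6.0e-04 -1.0e+00] jaw -13.44 open 0.0193 F [-5.2 -4.9  2.5] M [-0.71  1.03 -0.02] q [-0.24  0.5   1.76 -0.    0.89  0.  ]
shift shares [-0.78  0.04  0.04] wz shares 0.01
```

View pics/s7.png

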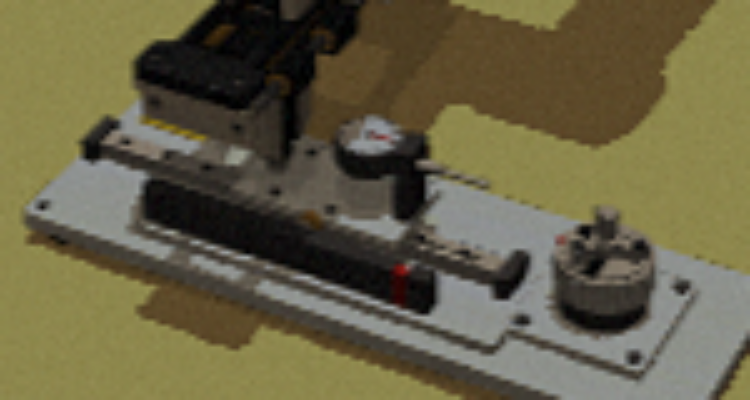

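The carriage follows: its ball is at 313,218 and the red notch at 400,285. I'll go on to about 95 mm.

Emit:
jog_arm:
  plan:
    - [[0.1,-0.02,0,0,0,0,0],[0.2,0,0,0,0,0,0],[0.25,0,0,0,0,0,0],[0.25,0,0,0,0,0,0],[0.2,0,0,0,0,0,0],[0.1,0,0,0,0,0,0],[0,0,0,0,0,0,0]]

```text
time: 15.3
tool_pos: [0.5229, 0.0102, 0.0739]
tool_rot: [-3.141, -0.001, 1.336]
contact_force: [-0.9, 1.2, -2.4]
opening: 0.0197
```

Run:
```python
from h import *
from cell import read_camera
rail()
p,d=read_camera('scene');cv2.imwrite('pics/s8.png',cv2.resize(p[190:250,320:410,::-1],None,fx=8,fy=8,interpolation=cv2.INTER_CUBIC))
p,d=read_camera('top');cv2.imwrite('pics/t8.png',cv2.resize(p[170:230,255:345,::-1],None,fx=8,fy=8,interpolation=cv2.INTER_CUBIC))
```

```text
t 15.3 along 95.16 mm across 506.13 Falong 0.96 Facross -1.19 Fz -2.4 open 0.0197
```

View pics/s8.png

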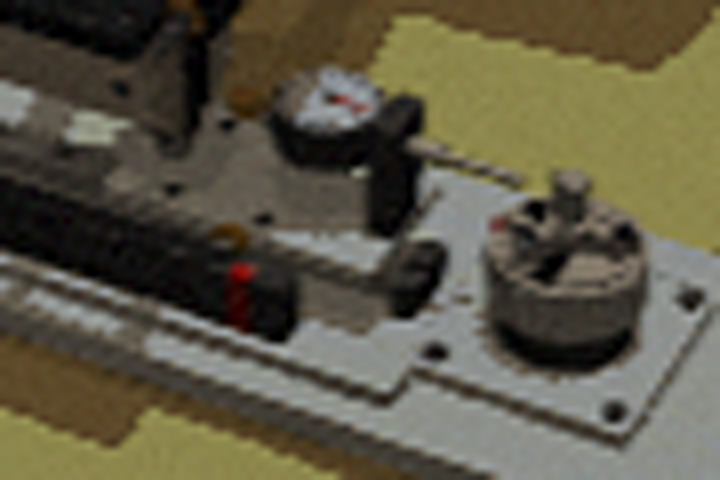

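View pics/t8.png

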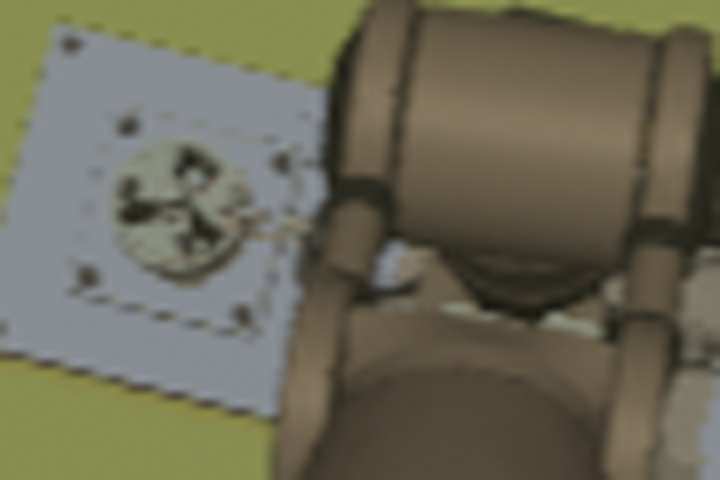

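Scene view: the spindle tip (520,180) is still about 10 mm short of the part (555,190), and the ball (230,235) is just before the notch (240,290). I'll take short steps from here.

Emit:
jog_arm:
  plan:
    - [[0.04,0,0,0,0,0,0],[0.04,0,0,0,0,0,0],[0.02,0,0,0,0,0,0]]

```text
time: 15.78
tool_pos: [0.5239, 0.0145, 0.0739]
tool_rot: [-3.141, 0.0, 1.336]
contact_force: [-1.8, -3.3, -4.7]
opening: 0.0193
```

```bash
python3 -c "
from h import *
rail()"
```

```text
t 15.78 along 99.56 mm across 506.12 Falong -3.66 Facross -1.01 Fz -4.7 open 0.0193
```

Emit:
jog_arm:
  plan:
    - [[0.02,0,0,0,0,0,0],[0.02,0,0,0,0,0,0]]

```text
time: 16.02
tool_pos: [0.5244, 0.0166, 0.0739]
tool_rot: [-3.141, 0.0, 1.336]
contact_force: [-0.6, -3.5, -6.3]
opening: 0.0194
```

```bash
python3 -c "
from h import *
rail()"
```

```text
t 16.02 along 101.72 mm across 506.11 Falong -3.59 Facross 0.2 Fz -6.3 open 0.0194
```

Emit:
jog_arm:
  plan:
    - [[0.02,0,0,0,0,0,0],[0.02,0,0,0,0,0,0]]

```text
time: 16.27
tool_pos: [0.5249, 0.0187, 0.074]
tool_rot: [-3.141, 0.0, 1.336]
contact_force: [-0.7, -2.7, -8.5]
opening: 0.0194
```

```bash
python3 -c "
from h import *
rail()"
```

```text
t 16.27 along 103.82 mm across 506.12 Falong -2.79 Facross -0.08 Fz -8.5 open 0.0194
```

Emit:
jog_arm:
  plan:
    - [[0.02,0,0,0,0,0,0]]

```text
time: 16.4
tool_pos: [0.5252, 0.0197, 0.0739]
tool_rot: [-3.141, -0.0, 1.336]
contact_force: [-0.6, -2.0, -8.6]
opening: 0.0195
```

```bash
python3 -c "
from h import *
rail()"
```

```text
t 16.4 along 104.93 mm across 506.13 Falong -2.07 Facross -0.12 Fz -8.6 open 0.0195
```

Emit:
jog_arm:
  plan:
    - [[0.02,0,0,0,0,0,0]]

```text
time: 16.52
tool_pos: [0.5255, 0.0211, 0.074]
tool_rot: [-3.141, -0.001, 1.336]
contact_force: [0.1, 1.5, -10.1]
opening: 0.0191
```

```bash
python3 -c "
from h import *
rail()"
```

```text
t 16.52 along 106.37 mm across 506.16 Falong 1.49 Facross -0.26 Fz -10.1 open 0.0191
```

Emit:
jog_arm:
  plan:
    - [[0.02,0,0,0,0,0,0]]

```text
time: 16.65
tool_pos: [0.5258, 0.0223, 0.074]
tool_rot: [-3.141, -0.001, 1.336]
contact_force: [0.1, 1.5, -12.3]
opening: 0.0192
```

```bash
python3 -c "
from h import *
rail()"
```

```text
t 16.65 along 107.54 mm across 506.14 Falong 1.5 Facross -0.29 Fz -12.3 open 0.0192
```

Emit:
jog_arm:
  plan:
    - [[0.02,0,0.02,0,0,0,0],[0,0,0,0,0,0,0]]

```text
time: 16.9
tool_pos: [0.5261, 0.0234, 0.0739]
tool_rot: [3.141, -0.001, 1.336]
contact_force: [-2.1, 4.3, -2.2]
opening: 0.0192
```

```bash
python3 -c "
from h import *
rail()"
```

```text
t 16.9 along 108.72 mm across 506.19 Falong 3.66 Facross -3.0 Fz -2.2 open 0.0192
```

Emit:
jog_arm:
  plan:
    - [[0.01,0,0.02,0,0,0,0],[0,0,0,0,0,0,0]]

```text
time: 17.15
tool_pos: [0.5262, 0.0237, 0.0738]
tool_rot: [3.141, -0.001, 1.336]
contact_force: [-6.5, 3.7, 6.8]
opening: 0.0191
```

```bash
python3 -c "
from h import *
from cell import read_camera
rail()
p,d=read_camera('scene');cv2.imwrite('pics/s9.png',cv2.resize(p[190:250,320:410,::-1],None,fx=8,fy=8,interpolation=cv2.INTER_CUBIC))
"
```

```text
t 17.15 along 109.0 mm across 506.18 Falong 2.13 Facross -7.2 Fz 6.8 open 0.0191
```

View pics/s9.png

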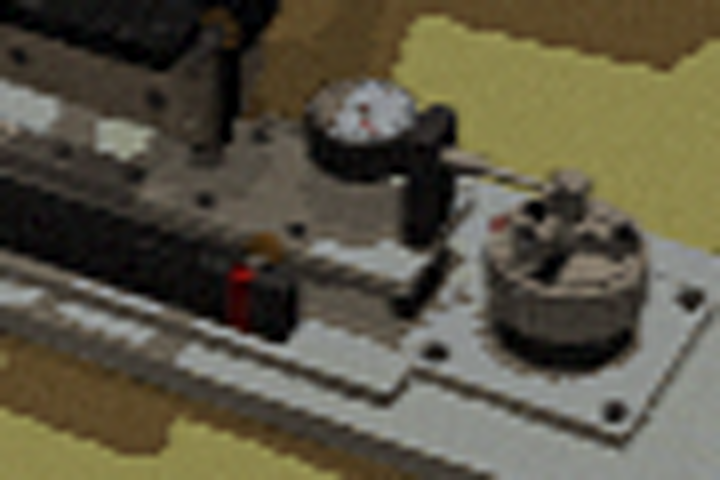

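The tip is now on the part (545,185) and the force along the rail has reversed, so the ball has dropped in. I'll let go briefly so the carriage centres itself, then grip again.

Emit:
jog_arm:
  plan:
    - [[0.01,0,-0.01,0,0,0,0],[0,0,0,0,0,0,0.4],[0,0,0,0,0,0,0.4],[0,0,0,0,0,0,0.4],[0,0,0,0,0,0,0.4]]

```text
time: 17.82
tool_pos: [0.5266, 0.0233, 0.0728]
tool_rot: [3.141, -0.0, 1.336]
contact_force: [-0.6, -0.0, 0.2]
opening: 0.0363
```

```bash
python3 -c "
from h import *
from cell import read_camera
rail()
p,d=read_camera('scene');cv2.imwrite('pics/s10.png',cv2.resize(p[190:250,320:410,::-1],None,fx=8,fy=8,interpolation=cv2.INTER_CUBIC))
"
```

```text
t 17.82 along 108.71 mm across 506.65 Falong -0.15 Facross -0.57 Fz 0.2 open 0.0363
```

View pics/s10.png

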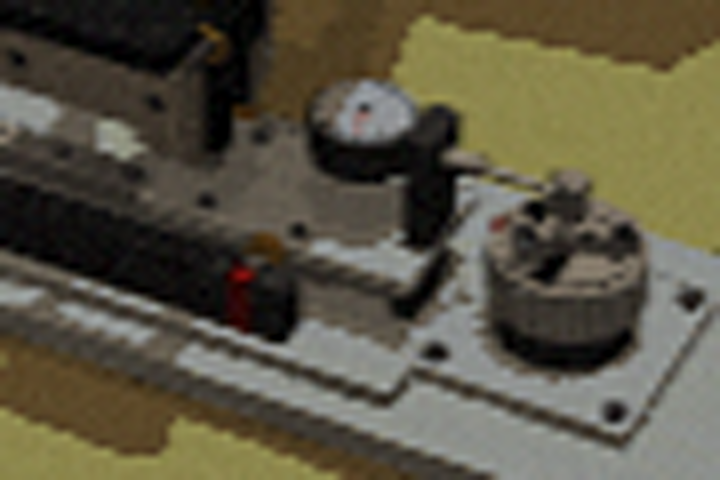

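The carriage sits with its tip on the part and the part upright, and the needle moved slightly after release. I'm gripping again without any push.

Emit:
jog_arm:
  plan:
    - [[0,-0.01,0,0,0,0,0.4],[0,0,0,0,0,0,0],[0,0,0,0,0,0,0],[0,0,0,0,0,0,0],[0,0,0,0,0,0,0],[0,0,0,0,0,0,0],[0,0,0,0,0,0,0],[0,0,0,0,0,0,0],[0,0,0,0,0,0,0]]
  squeeze: 30

```text
time: 19.0
tool_pos: [0.5261, 0.0235, 0.0727]
tool_rot: [3.141, -0.0, 1.336]
contact_force: [3.8, 0.4, -3.7]
opening: 0.0193
```

```bash
python3 -c "
from h import *
from cell import read_camera
rail()
p,d=read_camera('scene');np.savez('s11.npz',p=p,d=d);cv2.imwrite('pics/s11.png',cv2.resize(p[190:250,320:410,::-1],None,fx=8,fy=8,interpolation=cv2.INTER_CUBIC))
"
```

```text
t 19.0 along 108.8 mm across 506.12 Falong 1.28 Facross 3.62 Fz -3.7 open 0.0193
```

View pics/s11.png

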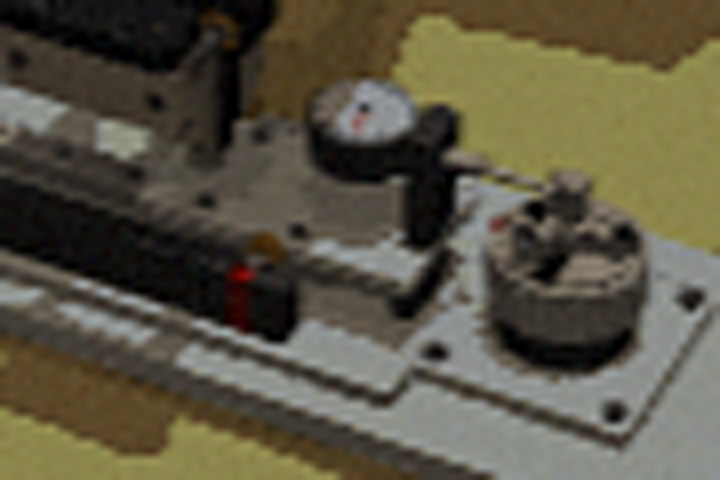

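```bash
python3 -c "
from h import *
I=[cv2.imread(f'pics/s{i}.png',0).astype(np.float32) for i in(9,10,11)]
for nm,(a,b,c,d) in dict(bracket=(100,250,390,470),ball=(225,262,235,300),fixed=(280,460,480,720)).items():
    w=cv2.createHanningWindow((d-c,b-a),cv2.CV_32F)
    for j,k in((0,1),(0,2)): 
        (x,y),r=cv2.phaseCorrelate(I[j][a:b,c:d],I[k][a:b,c:d],w);print(nm,j,k,round(x/8,2),round(y/8,2),round(r,2))
P=ray('scene',[[353.1,220.6],[350.2,224]],.056);print(P, P[:,:2]@[.2329,.9725])
"
```

```text
bracket 0 1 0.03 -0.01 0.66
bracket 0 2 0.06 -0.01 0.57
ball 0 1 -0.01 -0.29 0.36
ball 0 2 -0.01 -0.0 0.69
fixed 0 1 -0.0 -0.0 0.82
fixed 0 2 0.01 -0.0 0.76
[[0.57294239 0.0581772  0.056     ]
 [0.5899262  0.05371093 0.056     ]] [0.19001561 0.18962769]
```

Ball and notch agree within about 0.4 mm in the picture. As a check by feel, I'll push slightly forward and read the force.

Emit:
jog_arm:
  plan:
    - [[0.02,0,0,0,0,0,0],[0,0,0,0,0,0,0]]

```text
time: 19.3
tool_pos: [0.5263, 0.0242, 0.0727]
tool_rot: [3.141, 0.0, 1.336]
contact_force: [5.0, -2.4, -4.0]
opening: 0.0193
```

```bash
python3 -c "
from h import *
rail()"
```

```text
t 19.3 along 109.54 mm across 506.13 Falong -1.18 Facross 5.46 Fz -4.0 open 0.0193
```

Emit:
jog_arm:
  plan:
    - [[0.015,0,0,0,0,0,0],[0,0,0,0,0,0,0]]

```text
time: 19.55
tool_pos: [0.5264, 0.0247, 0.0727]
tool_rot: [3.141, 0.001, 1.336]
contact_force: [5.2, -3.3, -3.3]
opening: 0.0191
```

```bash
python3 -c "
from h import *
rail()"
```

```text
t 19.55 along 110.01 mm across 506.13 Falong -2.02 Facross 5.81 Fz -3.3 open 0.0191
```

Emit:
jog_arm:
  plan:
    - [[0.015,0,0,0,0,0,0],[0,0,0,0,0,0,0]]

```text
time: 19.8
tool_pos: [0.5265, 0.0251, 0.0727]
tool_rot: [3.141, 0.001, 1.336]
contact_force: [3.1, -5.3, -2.4]
opening: 0.0196
```

```bash
python3 -c "
from h import *
from cell import read_camera
rail()
p,d=read_camera('scene');cv2.imwrite('pics/s12.png',cv2.resize(p[190:250,320:410,::-1],None,fx=8,fy=8,interpolation=cv2.INTER_CUBIC))
I=[cv2.imread(f'pics/s{i}.png',0).astype(np.float32) for i in(11,12)]
for nm,(a,b,c,d) in dict(bracket=(100,250,390,470),ball=(225,262,235,300),fixed=(280,460,480,720)).items():
    w=cv2.createHanningWindow((d-c,b-a),cv2.CV_32F)
    (x,y),r=cv2.phaseCorrelate(I[0][a:b,c:d],I[1][a:b,c:d],w);print(nm,round(x/8,2),round(y/8,2),round(r,2))
"
```

```text
t 19.8 along 110.46 mm across 506.12 Falong -4.47 Facross 4.29 Fz -2.4 open 0.0196
bracket -0.02 0.0 0.46
ball -0.03 0.0 0.72
fixed -0.01 -0.0 0.9
```

View pics/s12.png

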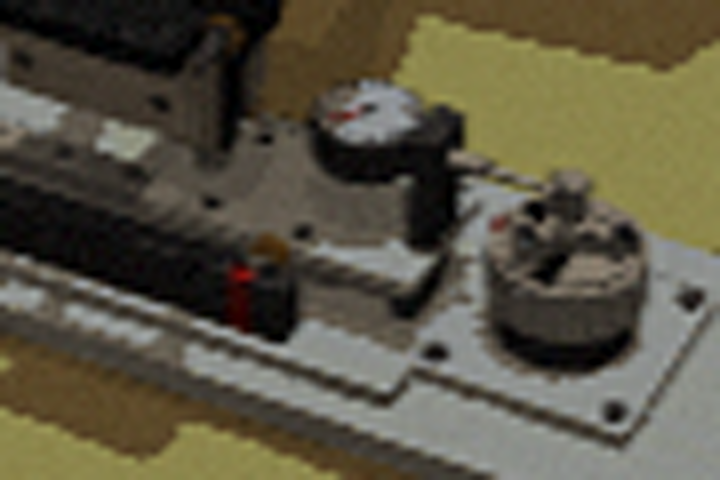

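The carriage shifted about 5 zoomed pixels, the needle now points left, and the force turned against the push (-4.5 N). That puts the middle behind this position. I'll let go again so it centres from the far side, step back, and compare.

Emit:
jog_arm:
  plan:
    - [[-0.01,0,0,0,0,0,0],[0,0,0,0,0,0,0.4],[0,0,0,0,0,0,0.4],[0,0,0,0,0,0,0.4],[-0.02,0,0,0,0,0,0.4],[0,0,0,0,0,0,0.4]]

```text
time: 20.6
tool_pos: [0.5259, 0.0245, 0.0727]
tool_rot: [-3.141, -0.0, 1.336]
contact_force: [0.3, -0.4, -0.2]
opening: 0.0365
```

```bash
python3 -c "
from h import *
from cell import read_camera
rail()
p,d=read_camera('scene');cv2.imwrite('pics/s13.png',cv2.resize(p[190:250,320:410,::-1],None,fx=8,fy=8,interpolation=cv2.INTER_CUBIC))
I=[cv2.imread(f'pics/s{i}.png').astype(np.float32) for i in(9,11,12,13)]
cv2.imwrite('pics/cmp.png',np.hstack([i[70:260,300:470] for i in I]))
"
```

```text
t 20.6 along 109.76 mm across 505.73 Falong -0.34 Facross 0.44 Fz -0.2 open 0.0365[ WARN:0@2.121] global loadsave.cpp:1063 imwrite_ Unsupported depth image for selected encoder is fallbacked to CV_8U.
```

View pics/cmp.png

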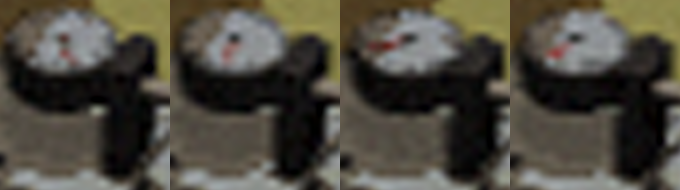

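The two rest positions, reached from either side (2nd and 4th panels), differ only by a small needle angle, roughly 0.5 mm, so the carriage is at the middle. I'm gripping again here without push.

Emit:
jog_arm:
  plan:
    - [[0,0.01,0,0,0,0,0.4],[0,0,0,0,0,0,0],[0,0,0,0,0,0,0],[0,0,0,0,0,0,0],[0,0,0,0,0,0,0],[0,0,0,0,0,0,0],[0,0,0,0,0,0,0],[0,0,0,0,0,0,0],[0,0,0,0,0,0,0]]
  squeeze: 30

```text
time: 21.78
tool_pos: [0.5263, 0.0244, 0.0727]
tool_rot: [-3.141, -0.0, 1.336]
contact_force: [-1.6, 0.2, 1.2]
opening: 0.0196
```

```bash
python3 -c "
from h import *
from cell import read_camera
rail()
p,d=read_camera('scene');cv2.imwrite('pics/s14.png',cv2.resize(p[180:250,310:410,::-1],None,fx=8,fy=8,interpolation=cv2.INTER_CUBIC))
"
```

```text
t 21.77 along 109.76 mm across 506.18 Falong -0.19 Facross -1.58 Fz 1.2 open 0.0196
```

View pics/s14.png

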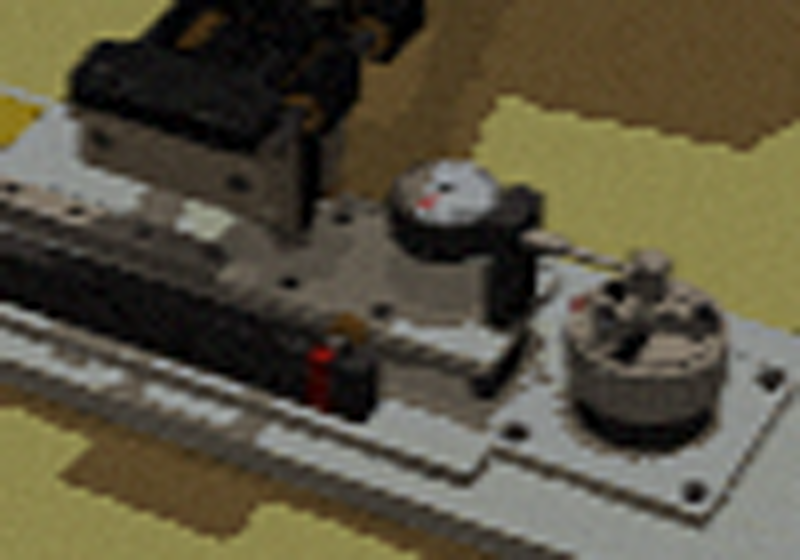

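The ball (348,330) is at the red notch (320,370), the tip is on the upright part (635,265), and the knob is gripped with almost no load along the rail. I'm handing the job in.

```bash
python3 -c "
from cell import ticket
print(ticket.hand_in())"
```

```text
the job is handed in; nothing more can be done
None
```

I turned the chuck ring clockwise to its stop, slid the carriage by its knob into the notch, and handed the job in at about 22 s, still gripping the knob.

**Ring:** I turned it about 1.25 rad until the moment jumped to about 1.3 N m and the pads began to slip, which I took as the stop. The ring's red dot moved only about 66° in the picture where I expected about 71°, within what that small mark can show. I had no direct reading of the jaw forces on the part.

**Notch:**
- **Reaching it:** The force along the rail reversed to a pull as the ball dropped in, after about 106 mm of travel.
- **Finding the middle:** I pushed slightly past and the force opposed me at about -4.5 N. I then let the carriage go, so it came to rest from the far side as well as the near side. The two rest positions differed by roughly 0.5 mm, judged from the needle.
- **Failed check:** An automatic image-shift comparison reported no movement when the carriage had clearly moved, so I ignored it.

**Last state:** The force along the rail was about -0.2 N and the fingers were 19.6 mm apart on the 20 mm knob at a 30 N grip. The spindle tip was on the part and the part was upright. In an earlier picture of the near-side rest, the ball and notch agreed within about 0.4 mm. I did not re-measure the master, plug gauge, screwdriver or tray at the end, but the arm was not moved near them at low height.

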